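# Eject the charged battery without letting it shoot out

## Task

I need the tall battery out of its charger, but the ejector spring would shoot it off onto the bench. Press that charger's release key down with one fingertip and trap the battery with the other finger within the first two centimetres of its way out; then let it ease out slowly against that finger until the spring is spent, and take the hand away, leaving it lying loose in the channel, not over the charger's front edge. Do not pinch, straddle or lift it, and leave the flat battery, its key and the loose things around undisturbed.

Things in the scene. Friction and masses are not known exactly. Their poses are not given: they have to be found in the camera images.
- charger_1: Grey bench charger, 164 x 104 mm, fixed, holding the tall battery (on the left or the right of the bench). Origin on the bench under the seated battery's front face, +x into the charger, +y its left, z up. Open front edge at x = -52 mm. Channel for the battery along x: 55 mm wide, floor 10 mm above the bench, between shoulders 20 mm high (y 27.5 to 52 mm on either side).
- charger_2: The same charger holding the flat battery; leave it alone. Further sizes of both: lips 24 mm high over the battery's foot from x = 6 to 84 mm; head 48 mm high behind the battery, x 81 to 112 mm. A sprung ejector plate in the head pushes the battery towards -x, about 7 N seated and 5 N at the end of its 28 mm travel.
- charger_1_key_top (a point): Centre of the top of the release key of charger_1: a ribbed black cap 22 mm (x) by 16 mm (y), at x = -20, y = +41 mm in the charger, its top 27 mm above the bench, 7 mm proud of the shoulder it sits in. Pressed straight down it sinks 6.5 mm at most, against 1 to 4 N until the latch lets go, then a hard stop; it springs back when released.
- charger_1_key (a joint): How far charger_1's key is pressed: 0 up, 0.0065 m fully down. Its steel latch bar stands 5.5 mm above the channel floor before the battery's front; the battery comes free at 0.0045 to 0.006 m and jumps forward at once, up to about 0.9 m/s. The bar is then below the floor.
- charger_1_ejector (a joint): How far the ejector plate of charger_1 has come out: 0 with the battery seated, 0.028 m at the end of its travel, when the spring no longer pushes the battery (friction on the channel floor then holds it).
- charger_2_key (a joint): The same for charger_2's key; leave it.
- tall_battery: Black tool battery in charger_1: 78 mm long (x), foot 52 mm wide and 8 mm high, body 44 mm wide, 48 mm high over all, 0.16 to 0.26 kg. Origin in the centre of its underside, which slides 10 mm above the bench; axes as the charger's.
- tall_battery_front (a point): Middle of the tall battery's flat upright front face (44 mm wide, from 18 to 58 mm above the bench; foot flush below), 15 mm over its underside. Seated it is at x = 0, y = 0 in charger_1; it goes to -x as the battery comes out.
- flat_battery: Flat black battery in charger_2, 78 x 52 x 22 mm, same foot, top 32 mm above the bench; leave it alone. Origin in the centre of its underside.
- dowel: Beech dowel standing on end, 12 mm across, 42 mm high, loose; bystander. Origin under its centre.
- cork: Turned cork stopper, 33 mm across, 26 mm high, loose; bystander. Origin under its centre.
- offcut: Pine offcut 24 x 75 x 16 mm lying flat, loose; bystander. Origin under its centre.
- tape_roll: Roll of black tape lying flat, 52 mm across, 18 mm high, loose; bystander. Origin under its centre.
There are look-alikes about, which are no part of the job. Leave any blue, green or yellow look-alike of the tall_battery alone.

How it is judged:
By the outcome, as a careful person would: the job done as asked, in the order asked, and still so for the second after the job is handed in, with the robot touching nothing.
It also fails if it takes over 40 s, if anything falls off the work surface, if the arm or the gripper's body presses on something with over 40 N, if the wrist force passes 120 N, or if a joint passes its speed limit or range.

## Robot

A 6-joint arm with a two-finger parallel gripper is mounted at the origin on a cart in front of the work surface, level with it; the furniture and walls round the work are solid. World frame = base frame: x ahead of the robot, y to its left, z up, the work surface at z = 0. Lengths are in m, angles in rad, forces in N, time in s.
With the tool pointing down it reaches from about 0.425 to 0.95 m from the base axis. Payload 14.7 kg.
Tool frame: the origin (TCP) lies at the very end of the fingers, on their centre line; the grasp point (between the pads) lies 19 mm behind it (env.pinch_z is the distance from the TCP to the grasp point, in m); z points along the fingers, y is the line along which they close (so a half turn about z gives the same grasp; the last joint's range is limited). The gripper opens to 85 mm and grips with 20 to 120 N. Pads are 22 mm wide; open, the fingers measure 114 mm over their backs; the gripper's body (76 mm by 85 mm) begins 54 mm behind the grasp point. The pads swing forward as they close: fully open they stand 13 mm farther back than shut.
Start: joints at [-0.047, 0.48, 1.596, -0, 1.065, -0.047], TCP at [0.65, 0, 0.231] pointing down, gripper open.
Joint ranges: [-2.75, 2.75], [-0.82, 2.05], [0.23, 2.67], [-1.56, 4.7], [0.09, 2.69], [-2.92, 2.92]. Speed limits (rad/s): [1.89, 1.89, 2.39, 3.01, 3.01, 3.01].

## Interface

Orientations are given as [roll, pitch, yaw] about the fixed x, y, z axes, in that order (R = Rz(yaw) Ry(pitch) Rx(roll)).
In Python, from plant import monitor, viewer, sign_off, env gives the robot as it stands. The module is installed in compiled form; this text tells all that it offers.
- The arm moves only by the tool move_arm, never from a script. Its argument "targets" is a list of rows, each a list of 3 entries, a list of its own where there are three numbers: the opening, from 0 (shut) to 1 (fully open), then the shift along the tool's x, y, z in m, then the turn about the tool's z in rad. A call has 1 to 8 rows; each row is the pose to reach, as a shift and turn from the pose commanded when the call began, along the tool's axes at that moment; what a row does not reach only later rows make up. A row lasts 1/10 s, in which the tool goes at most 50 mm and 8.59 degrees, less where a joint would pass 70% of its speed; a pose out of reach is approached as far as the arm can. A call with a gripper value outside its range is refused whole. The fingers move at their own pace and stop on an object; "squeeze" is the grip in N (left out, the last holds). Time passes only in rows, so rows that repeat a pose let the fingers close. It gives the time, the measured TCP pose, the force, the opening and the grip force at its end, in the units of the state.
- monitor.read_state(): the state, without advancing time (a new reading comes with each control period).
- viewer.grab_frame(name): name is "scene" or "side" or "wrist"; returns (picture, depth): 384x512x3 uint8, red, green, blue; 384x512 float32, m along the optical axis (not along the pixel's ray), 0 where there is no reading.
- viewer.camera_params(name): a dict with "fx", "fy", "cx", "cy" (pixels), "dist" ([k1, k2, p1, p2, k3] as OpenCV has them; the pictures are not rectified), "cam_to_world" (4x4, takes a point from camera to world coordinates); the wrist camera has in their place "tool_from_camera" (4x4, takes a point from camera to tool coordinates, whose origin is the TCP and whose axes are the flange's). Camera axes: x right, y down, z forward; pixel columns grow to the right and rows downward; lengths in m; the calibration is good to about 2 mm. A picture is of the moment at which its call begins: read the wrist's pose just before it. camera_params takes no time and is no camera call.
- sign_off(): hands the job in; it is judged then, once.
The state is a dict: "time": time; "joint_pos": joint angles; "dq": joint speeds; "tau": joint torques, N m; "ee_pos": TCP position; "tool_rot": TCP orientation; "contact_force": force on the tool from outside, world axes, zero at the start; "torque": the same for the moment, N m; "opening": opening from 0.0 (shut) to 1.0 (fully open); "grasp_force": force on a finger pad.
Only numpy, scipy, OpenCV 4.12 (cv2) and the standard library are available. Lean on these libraries where they do the work, as an engineer would, in place of code of your own. Each camera call takes 0.05 s, during which the arm holds its last target. There are 200 camera calls.

## Working session

There is one attempt and no reset: what is moved stays moved. The work goes in short steps, Python scripts to look and compute and a tool call to move; the robot and the scene stay as the last step left them, time stands still between calls to the robot, and variables do not carry over. Pictures are saved under pics/ and viewed, at most 10 in all, crops included, and the job is handed in when it is done.

Besides the shell and the picture viewer there is one more tool, called after "Request:" as name(argument=value, ...) on one line, values as JSON. move_arm: Moves the arm, as the interface text tells. Its arguments: {"type":"object","properties":{"targets":{"type":"array","items":{"type":"array"}},"squeeze":{"type":"number"}},"required":["targets"]}

```bash
mkdir -p pics
cat > h.py <<'E'
import numpy as np, cv2
from plant import monitor, viewer, env
def cam(n):
    p=viewer.camera_params(n)
    K=np.array([[p["fx"],0,p["cx"]],[0,p["fy"],p["cy"]],[0,0,1.]])
    return p,K,np.array(p["dist"],float)
E
python3 - <<'E'
from h import *
s=monitor.read_state(); print(s, env.pinch_z)
for n in("scene","side"):
    im,d=viewer.grab_frame(n); np.savez("pics/%s0.npz"%n,im=im,d=d)
    cv2.imwrite("pics/%s0.png"%n,cv2.resize(im[:,:,::-1],(768,576),interpolation=cv2.INTER_CUBIC))
    p,K,D=cam(n); print(n,K,D,np.round(p["cam_to_world"],3))
s=monitor.read_state()
im,d=viewer.grab_frame("wrist"); np.savez("pics/wrist0.npz",im=im,d=d)
print(viewer.camera_params("wrist"))
E
```

```text
{'time': 0.0, 'joint_pos': array([-4.66027260e-02,  4.80841767e-01,  1.59687239e+00, -2.64282915e-05,
        1.06510858e+00, -4.66096637e-02]), 'dq': array([ 0.00245731, -0.00111385, -0.00082461, -0.00341739, -0.00119256,
       -0.00182269]), 'tau': array([ 2.41355090e-03, -9.50650907e+01, -4.30184269e+01, -5.27583288e-04,
        1.24796593e-02,  1.26860105e-04]), 'ee_pos': array([6.49582585e-01, 3.00759326e-05, 2.30666505e-01]), 'tool_rot': array([-3.14036283e+00, -3.42330446e-05,  1.57081606e+00]), 'contact_force': array([ 0.63873145, -0.44198308,  0.03753564]), 'torque': array([-0.00620462,  0.01122329, -0.00927642]), 'grasp_force': 0.0, 'opening': 0.9986332801466847} 0.0187
scene [[457.96911878   0.         264.34846783]
 [  0.         457.96911878 194.39771707]
 [  0.           0.           1.        ]] [0.00847082 0.         0.         0.         0.        ] [[ 0.531 -0.356  0.769 -0.398]
 [-0.847 -0.235  0.477 -0.592]
 [ 0.011 -0.905 -0.426  0.565]
 [ 0.     0.     0.     1.   ]]
side [[428.0077094    0.         254.28131591]
 [  0.         428.0077094  197.88759507]
 [  0.           0.           1.        ]] [-0.05927873  0.          0.          0.          0.        ] [[-0.924 -0.216  0.314  0.165]
 [-0.381  0.487 -0.786  0.871]
 [ 0.017 -0.846 -0.532  0.663]
 [ 0.     0.     0.     1.   ]]
{'fx': 345.8365388957279, 'fy': 345.8365388957279, 'cx': 259.2348729296127, 'cy': 191.8806618497075, 'dist': array([-0.06413951,  0.        ,  0.        ,  0.        ,  0.        ]), 'tool_from_camera': array([[ 3.63950799e-05, -9.46391384e-01, -3.23022207e-01,
         8.51517504e-02],
       [ 9.99999603e-01,  3.21921701e-04, -8.30496646e-04,
        -5.34705073e-04],
       [ 8.89962729e-04, -3.23022048e-01,  9.46391021e-01,
        -1.44608547e-01],
       [ 0.00000000e+00,  0.00000000e+00,  0.00000000e+00,
         1.00000000e+00]])}
```

View pics/scene0.png

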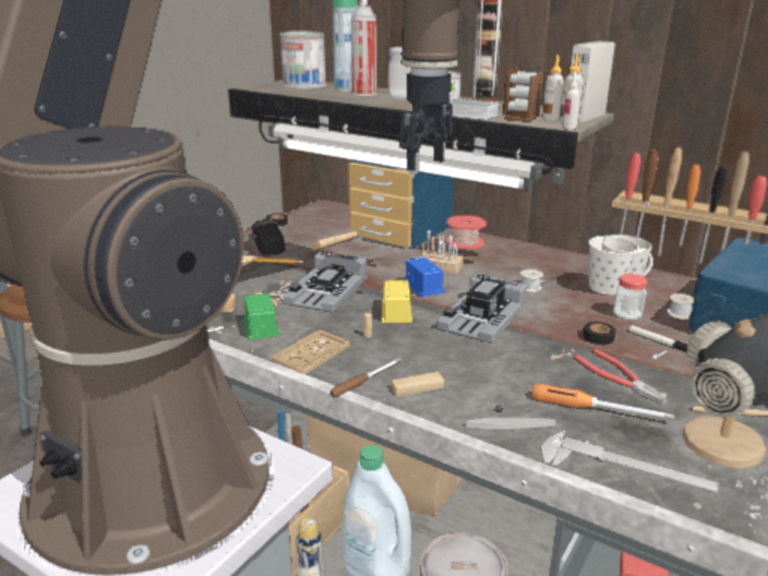

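View pics/side0.png

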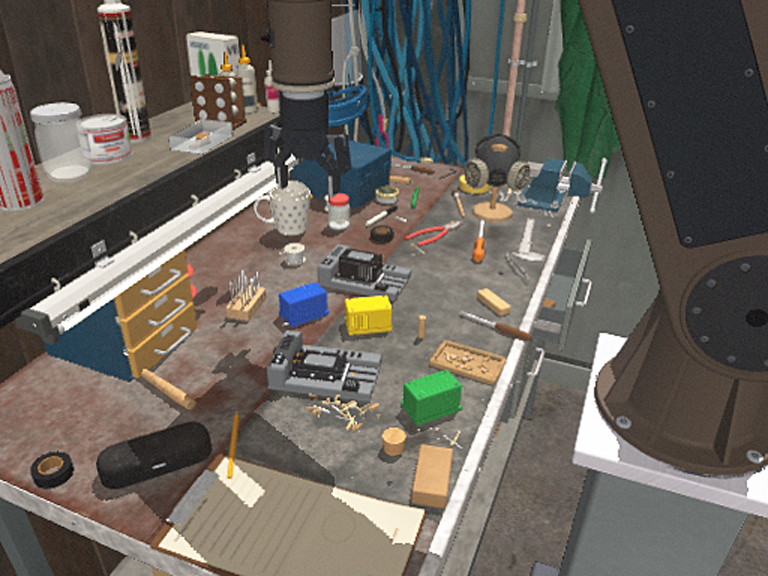

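The tall battery's charger is the right one: about (487,300) in the scene view and (365,270) in the side view (both at 1.5x), with its open front towards the robot. Next I'll get a rough position from depth and check the wrist view.

```bash
cat >> h.py <<'E'
def rays(n,uv,T=None):
    p,K,D=cam(n); T=np.array(p["cam_to_world"]) if T is None else T
    q=cv2.undistortPoints(np.array(uv,float).reshape(-1,1,2),K,D)[:,0]
    return T[:3,3], np.c_[q,np.ones(len(q))]@T[:3,:3].T
def onplane(n,uv,z,T=None):
    o,r=rays(n,uv,T); return o+r*((z-o[2])/r[:,2])[:,None]
def cloud(n,d,T=None):
    v,u=np.mgrid[0:d.shape[0],0:d.shape[1]]
    o,r=rays(n,np.c_[u.ravel(),v.ravel()],T)
    return (o+r*d.ravel()[:,None]).reshape(d.shape+(3,))
def wristT(s):
    from scipy.spatial.transform import Rotation as R
    T=np.eye(4); T[:3,:3]=R.from_euler("xyz",s["tool_rot"]).as_matrix(); T[:3,3]=s["ee_pos"]
    return T@np.array(viewer.camera_params("wrist")["tool_from_camera"])
E
python3 - <<'E'
from h import *
s=monitor.read_state()
w=np.load("pics/wrist0.npz"); cv2.imwrite("pics/wrist0.png",w["im"][:,:,::-1])
for n,uvs in(("scene",[(487/1.5,285/1.5),(470/1.5,322/1.5)]),("side",[(360/1.5,255/1.5),(395/1.5,285/1.5)])):
    z=np.load("pics/%s0.npz"%n); P=cloud(n,z["d"])
    for u,v in uvs: print(n,P[int(v),int(u)].round(3))
W=cloud("wrist",w["d"],wristT(s)); print(W[::64,::64].round(2).tolist())
E
```

```text
scene [ 0.629 -0.141  0.057]
scene [ 0.57  -0.141  0.011]
side [ 0.617 -0.142  0.062]
side [ 0.542 -0.14   0.012]
[[[0.4, 0.16, 0.02], [0.45, 0.16, 0.0], [0.53, 0.15, 0.03], [0.59, 0.15, 0.04], [0.65, 0.16, 0.0], [0.71, 0.16, 0.0], [0.77, 0.16, 0.0], [0.81, 0.15, 0.05]], [[0.37, 0.1, 0.0], [0.45, 0.1, 0.0], [0.52, 0.1, 0.02], [0.58, 0.1, 0.0], [0.65, 0.09, 0.38], [0.71, 0.1, 0.0], [0.78, 0.1, 0.0], [0.84, 0.1, 0.0]], [[0.37, 0.03, 0.01], [0.44, 0.03, 0.0], [0.51, 0.03, 0.0], [0.58, 0.03, 0.0], [0.65, 0.03, 0.0], [0.71, 0.03, 0.0], [0.78, 0.03, 0.02], [0.86, 0.03, 0.0]], [[0.34, -0.04, 0.0], [0.42, -0.04, 0.0], [0.52, -0.03, 0.05], [0.57, -0.04, 0.0], [0.64, -0.04, 0.0], [0.72, -0.04, 0.0], [0.79, -0.04, 0.0], [0.87, -0.04, 0.0]], [[0.32, -0.13, 0.0], [0.41, -0.13, 0.0], [0.49, -0.13, 0.0], [0.57, -0.11, 0.02], [0.65, -0.11, 0.03], [0.72, -0.13, 0.0], [0.8, -0.13, 0.0], [0.88, -0.13, 0.0]], [[0.29, -0.23, 0.0], [0.38, -0.22, 0.0], [0.61, 0.01, 0.28], [0.56, -0.22, 0.0], [0.64, -0.22, 0.0], [0.73, -0.22, 0.0], [0.69, 0.01, 0.28], [0.75, -0.04, 0.22]]]
```

View pics/wrist0.png

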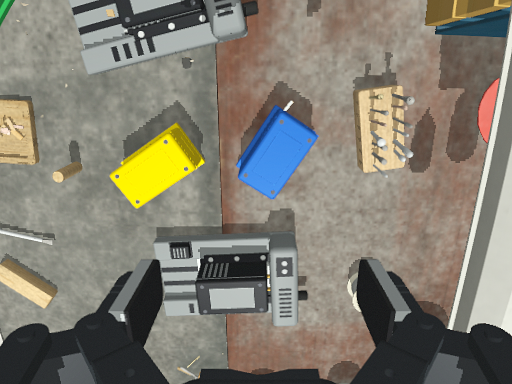

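The wrist view shows charger 1 at (155–298, 235–325), its key at (180,250) and the tall battery at (232,285). The front edge is on the left, towards the robot. I'll turn the hand so its closing line runs along the charger's y and the camera sits on the front side, then measure from close by.

Request:
move_arm(targets=[[0.35, [-0.02, -0.01, 0], -0.14], [0.35, [-0.05, -0.03, 0], -0.28], [0.35, [-0.08, -0.05, 0], -0.42], [0.35, [-0.1, -0.07, 0], -0.56], [0.35, [-0.12, -0.085, 0], -0.7], [0.35, [-0.12, -0.085, 0], -0.84], [0.35, [-0.12, -0.085, 0], -0.98], [0.35, [-0.12, -0.085, 0], -1.12]])

```text
time: 0.95
ee_pos: [0.5647, -0.1203, 0.2312]
tool_rot: [-3.142, -0.0, 2.696]
contact_force: [0.1, -0.1, 0.7]
opening: 0.348
grasp_force: 0.0
```

Request:
move_arm(targets=[[0.35, [0, 0, 0], -0.14], [0.35, [0, 0, 0], -0.28], [0.35, [0, 0, 0], -0.42], [0.35, [0, 0, 0], -0.45], [0.35, [0, 0, 0], -0.45]])

```text
time: 1.45
ee_pos: [0.5648, -0.12, 0.2311]
tool_rot: [3.142, -0.0, 3.141]
contact_force: [0.3, 0.6, 0.4]
opening: 0.354
grasp_force: 0.0
```

Run:
```python
from h import *
s=monitor.read_state(); print(s["time"],s["ee_pos"],s["tool_rot"],s["joint_pos"],s["opening"],s["contact_force"])
im,d=viewer.grab_frame("wrist"); np.savez("pics/w1.npz",im=im,d=d,T=wristT(s))
cv2.imwrite("pics/w1.png",cv2.resize(im[:,:,::-1],(768,576),interpolation=cv2.INTER_CUBIC))
```

```text
1.45 [ 0.56484789 -0.11995588  0.23112741] [ 3.14152968e+00 -3.87030728e-04  3.14122217e+00] [-2.61730951e-01  3.79419804e-01  1.76631056e+00 -4.66624824e-05
  9.96252453e-01 -1.83213141e+00] 0.3544852324913127 [0.28536504 0.55141804 0.3760769 ]
```

View pics/w1.png

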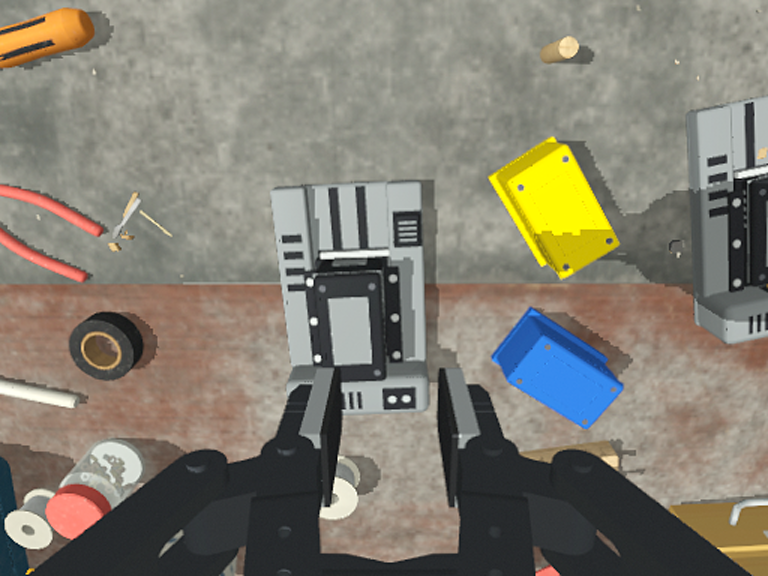

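The key shows at (407,229) and the battery front at about (350,258), with the charger front edge at row 185 (1.5x scale). The two fingers are at the bottom. Now measuring the charger rectangle, key and battery front, with a cross-check from the other views.

Run:
```python
from h import *
from scipy.spatial.transform import Rotation as R
views={}
w=np.load("pics/w1.npz"); views["w1"]=("wrist",w["im"],w["d"],w["T"])
T0=np.eye(4);T0[:3,:3]=R.from_euler("xyz",[-3.14036,-3.4e-5,1.570816]).as_matrix();T0[:3,3]=[.649583,0,.230667]
T0=T0@np.array(viewer.camera_params("wrist")["tool_from_camera"])
z=np.load("pics/wrist0.npz"); views["w0"]=("wrist",z["im"],z["d"],T0)
for n in("scene","side"):
    z=np.load("pics/%s0.npz"%n); views[n]=(n,z["im"],z["d"],None)
for k,(n,im,d,T) in views.items():
    P=cloud(n,d,T); X,Y,Z=P[...,0],P[...,1],P[...,2]
    roi=(d>0)&(X>.5)&(X<.73)&(Y>-.22)&(Y<-.05)&(Z<.07)
    bench=np.median(Z[(d>0)&(X>.5)&(X<.73)&(Y>-.22)&(Y<-.05)&(Z<.005)])
    m=(roi&(Z>.009)).astype(np.uint8)
    nl,lab,st,_=cv2.connectedComponentsWithStats(m); c=1+st[1:,4].argmax(); m=lab==c
    q=P[m]; q=q[(q[:,2]>.009)]
    rect=cv2.minAreaRect((q[:,:2]*1000).astype(np.float32))
    print(k,"bench z",bench.round(4),"rect",np.round(rect[0],1),np.round(rect[1],1),round(rect[2],2))
    # in a nominal charger frame, centre -> origin
    L,W=rect[1]; a=rect[2]
    if L<W: a-=90
    a=(a+90)%180-90
    th=np.deg2rad(a); ex=np.array([np.cos(th),np.sin(th)]); ey=np.array([-ex[1],ex[0]])
    o=np.array(rect[0])/1000-.030*ex
    x=(P[...,:2]-o)@ex; y=(P[...,:2]-o)@ey
    print("  yaw",round(a,2),"origin",o.round(4))
    top=m&(Z>.053)&(Z<.064)&(x>-.02)&(x<.09)
    print("  batt top z",np.median(Z[top]).round(4),"x",np.percentile(x[top],[1,99]).round(4),"y",np.percentile(y[top],[1,99]).round(4))
    g=cv2.cvtColor(im,cv2.COLOR_RGB2GRAY)
    kk=m&(abs(x+.02)<.018)&(abs(y-.041)<.011)&(Z>.0235)
    print("  key z",np.percentile(Z[kk],[20,50,80]).round(4),"x",np.percentile(x[kk],[2,98]).round(4),"y",np.percentile(y[kk],[2,98]).round(4),kk.sum())
    sh=m&(x<-.03)&(abs(abs(y)-.04)<.006); print("  shoulder z",np.median(Z[sh]).round(4),"floor",np.median(Z[m&(x<-.03)&(abs(y)<.02)]).round(4))
# colour-based: key dark blob in w1 cast at z=.027
n,im,d,T=views["w1"]; g=cv2.cvtColor(im,cv2.COLOR_RGB2GRAY)
r=g[132:170,252:292]; b=(r<75).astype(np.uint8); nl,lab,st,ce=cv2.connectedComponentsWithStats(b); c=1+st[1:,4].argmax()
print("key px",ce[c]+[252,132],st[c],onplane("wrist",[ce[c]+[252,132]],.027,T).round(4))
x0,y0,ww,hh=st[c][:4]; print(onplane("wrist",[[252+x0,132+y0],[252+x0+ww,132+y0+hh]],.027,T).round(4))
```

```text
w1 bench z 0.003 rect [ 609.1 -144.2] [162.4 104.5] 2.79
  yaw 2.79 origin [ 0.5791 -0.1457]
  batt top z 0.0597 x [0.0003 0.076 ] y [-0.0211  0.0221]
  key z [0.0279 0.0287 0.0295] x [-0.0309 -0.0095] y [0.0335 0.049 ] 347
  shoulder z 0.022 floor 0.0119
w0 bench z 0.0023 rect [ 619.4 -144. ] [176.9 104.6] 2.9
  yaw 2.9 origin [ 0.5895 -0.1455]
  batt top z 0.0597 x [-0.0059  0.0705] y [-0.0211  0.0215]
  key z [0.0275 0.0286 0.0292] x [-0.0371 -0.0159] y [0.033  0.0485] 288
  shoulder z 0.0219 floor 0.0118
scene bench z -0.4018 rect [ 607.9 -147. ] [164.2 105.3] 2.06
  yaw 2.06 origin [ 0.5779 -0.148 ]
  batt top z 0.0585 x [0.0012 0.0784] y [-0.0218  0.0214]
  key z [0.0253 0.0272 0.0287] x [-0.0301 -0.0076] y [0.0327 0.049 ] 35
  shoulder z 0.0199 floor 0.0106
side bench z 0.0022 rect [ 608.8 -145.9] [164.7 110.1] 3.56
  yaw 3.56 origin [ 0.5788 -0.1477]
  batt top z 0.059 x [0.0011 0.0783] y [-0.022   0.0222]
  key z [0.0258 0.028  0.0292] x [-0.0303 -0.0094] y [0.0348 0.0497] 32
  shoulder z 0.021 floor 0.0111
key px [271.5647482  151.28417266] [ 10   9  20  24 278] [[ 0.5557 -0.1054  0.027 ]]
[[ 0.5451 -0.1152  0.027 ]
 [ 0.5702 -0.0944  0.027 ]]
```

The four views agree: yaw ≈ 2.8°, origin ≈ (0.5785, −0.1465), and the key, battery and shoulder heights match the text. I'm moving above the working pose to check the fingers there.

Request:
move_arm(targets=[[0.35, [0.004, -0.008, 0.03], -0.05], [0.35, [0.004, -0.008, 0.07], -0.05], [0.35, [0.004, -0.008, 0.11], -0.05], [0.35, [0.004, -0.008, 0.15], -0.05], [0.35, [0.004, -0.008, 0.17], -0.05], [0.35, [0.004, -0.008, 0.17], -0.05], [0.35, [0.004, -0.008, 0.17], -0.05]])

```text
time: 2.2
ee_pos: [0.5611, -0.128, 0.0616]
tool_rot: [3.141, -0.0, -3.093]
contact_force: [0.2, -0.9, 0.6]
opening: 0.351
grasp_force: 0.0
```

Run:
```python
from h import *
s=monitor.read_state(); print(s["time"],s["ee_pos"],s["tool_rot"],s["opening"],s["contact_force"])
o=np.array([.5785,-.1465]); th=.049; ex=np.array([np.cos(th),np.sin(th)]); ey=np.array([-ex[1],ex[0]])
e=s["ee_pos"][:2]-o; print("TCP in charger",e@ex,e@ey)
tiles=[]
for n,c in(("scene",(270,150,120,90)),("side",(190,90,120,90)),("wrist",(130,150,240,180))):
    T=wristT(s) if n=="wrist" else None
    im,d=viewer.grab_frame(n); np.savez("pics/%s2.npz"%n,im=im,d=d)
    x0,y0,w,h=c; tiles.append(cv2.resize(im[y0:y0+h,x0:x0+w,::-1],(400,300),interpolation=cv2.INTER_CUBIC))
    P=cloud(n,d,T); q=P[(d>0)&(P[...,2]<.5)]
    x=(q[:,:2]-o)@ex; y=(q[:,:2]-o)@ey; z=q[:,2]
    for nm,ys in(("A",(.025,.075)),("B",(-.03,.015))):
        # only bits clear of the battery: x<-0.003 and above z=.04
        m=(x<.02)&(x>-.06)&(y>ys[0])&(y<ys[1])&(z>.0615 if n!="wrist" else z>.04)&(z<.08)
        if m.sum()>5: print(n,nm,m.sum(),"x",np.percentile(x[m],[3,97]).round(4),"y",np.percentile(y[m],[3,97]).round(4),"zmin",np.percentile(z[m],[1,5]).round(4))
cv2.imwrite("pics/t2.png",np.vstack([np.hstack(tiles[:2]),np.hstack([tiles[2],tiles[2]*0])]))
```

```text
2.2 [ 0.56113505 -0.12799101  0.06161572] [ 3.14148242e+00 -2.93817248e-04 -3.09314564e+00] 0.35086140177033215 [ 0.23005295 -0.87484832  0.55359849]
TCP in charger -0.0164375271870786 0.0193373179134654
scene A 40 x [-0.0287 -0.0081] y [0.0331 0.0475] zmin [0.0633 0.0638]
scene B 38 x [-0.0278 -0.0105] y [-0.009   0.0046] zmin [0.0629 0.0643]
side A 32 x [-0.0275 -0.0053] y [0.0361 0.0484] zmin [0.0653 0.0655]
side B 17 x [-0.0281 -0.0186] y [-0.0033  0.007 ] zmin [0.0648 0.0665]
wrist A 511 x [-0.0284 -0.0087] y [0.0363 0.0489] zmin [0.0647 0.0677]
wrist B 1766 x [-0.0283  0.0185] y [-0.0193  0.0145] zmin [0.0407 0.0435]
```

View pics/t2.png

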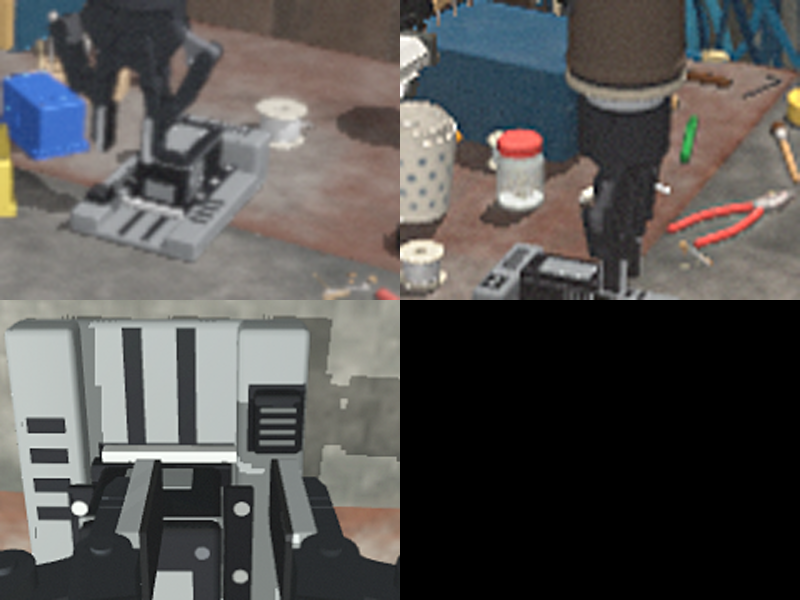

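The fingers are where intended: A at x −28…−7, y 34…48 over the key, and B at x −28…−7, y −9…5 in front of the battery. The tips are at about the TCP height. Descending to just above the key.

Request:
move_arm(targets=[[0.35, [0, 0, 0.01], 0], [0.35, [0, 0, 0.02], 0], [0.35, [0, 0, 0.028], 0], [0.35, [0, 0, 0.032], 0], [0.35, [0, 0, 0.033], 0], [0.35, [0, 0, 0.033], 0]])

```text
time: 2.95
ee_pos: [0.5609, -0.128, 0.028]
tool_rot: [3.141, -0.0, -3.092]
contact_force: [0.1, -0.3, -0.7]
opening: 0.349
grasp_force: 0.0
```

Request:
move_arm(targets=[[0.35, [0, 0, 0.001], 0], [0.35, [0, 0, 0.002], 0], [0.35, [0, 0, 0.003], 0], [0.35, [0, 0, 0.003], 0]])

```text
time: 3.35
ee_pos: [0.5612, -0.128, 0.0254]
tool_rot: [-3.141, 0.0, -3.092]
contact_force: [-0.3, 0.0, 2.3]
opening: 0.35
grasp_force: 0.7
```

Request:
move_arm(targets=[[0.35, [0, 0, 0.001], 0], [0.35, [0, 0, 0.0015], 0], [0.35, [0, 0, 0.0015], 0]])

```text
time: 3.65
ee_pos: [0.5612, -0.128, 0.0238]
tool_rot: [-3.141, 0.0, -3.092]
contact_force: [0.5, 0.8, 1.2]
opening: 0.353
grasp_force: 0.8
```

Request:
move_arm(targets=[[0.35, [0, 0, 0.0005], 0], [0.35, [0, 0, 0.001], 0], [0.35, [0, 0, 0.001], 0]])

```text
time: 3.95
ee_pos: [0.5611, -0.128, 0.0228]
tool_rot: [-3.142, 0.0, -3.092]
contact_force: [1.2, -0.3, 2.2]
opening: 0.353
grasp_force: 0.9
```

Request:
move_arm(targets=[[0.35, [0, 0, 0.0005], 0], [0.35, [0, 0, 0.001], 0], [0.35, [0, 0, 0.001], 0]])

```text
time: 4.25
ee_pos: [0.5611, -0.128, 0.0218]
tool_rot: [-3.142, 0.0, -3.092]
contact_force: [2.8, 0.1, 2.8]
opening: 0.349
grasp_force: 1.1
```

Request:
move_arm(targets=[[0.35, [0, 0, 0.0005], 0], [0.35, [0, 0, 0.0005], 0], [0.35, [0, 0, 0.0005], 0]])

```text
time: 4.55
ee_pos: [0.5609, -0.128, 0.0213]
tool_rot: [3.142, -0.0, -3.092]
contact_force: [1.5, -0.9, 2.5]
opening: 0.348
grasp_force: 1.1
```

Request:
move_arm(targets=[[0.35, [0, 0, 0.0005], 0], [0.35, [0, 0, 0.0005], 0], [0.35, [0, 0, 0.0005], 0]])

```text
time: 4.85
ee_pos: [0.5601, -0.1278, 0.0205]
tool_rot: [3.141, -0.002, -3.092]
contact_force: [-4.8, -1.7, 2.4]
opening: 0.35
grasp_force: 3.1
```

The x force of −4.8 N shows the battery is free and resting on finger B after about 6 mm. Now I'll ease it out slowly, with the key kept down. A small turn lets A stay on the key while B retreats.

Request:
move_arm(targets=[[0.35, [0.0006, 0, 0], 0.005], [0.35, [0.0012, 0, 0], 0.01], [0.35, [0.0018, 0, 0], 0.015], [0.35, [0.0024, 0, 0], 0.02], [0.35, [0.003, 0, 0], 0.025], [0.35, [0.0036, 0, 0], 0.03], [0.35, [0.0042, 0, 0], 0.035], [0.35, [0.0048, 0, 0], 0.04]])

```text
time: 5.65
ee_pos: [0.5561, -0.1282, 0.0208]
tool_rot: [3.142, -0.0, -3.133]
contact_force: [-3.6, 1.2, 1.4]
opening: 0.348
grasp_force: 2.8
```

Request:
move_arm(targets=[[0.35, [0.0006, 0, 0], 0.005], [0.35, [0.0012, 0, 0], 0.01], [0.35, [0.0018, -0.0001, 0], 0.015], [0.35, [0.0024, -0.0001, 0], 0.02], [0.35, [0.003, -0.0001, 0], 0.025], [0.35, [0.0036, -0.0002, 0], 0.03], [0.35, [0.0042, -0.0002, 0], 0.035], [0.35, [0.0048, -0.0002, 0], 0.04]])

```text
time: 6.45
ee_pos: [0.5514, -0.1285, 0.0208]
tool_rot: [-3.142, 0.0, 3.11]
contact_force: [-3.3, 0.5, 1.1]
opening: 0.351
grasp_force: 2.6
```

```bash
cat > look.py <<'E'
import sys
from h import *
s=monitor.read_state(); print(s["time"],s["ee_pos"],s["contact_force"],s["tau"].round(2))
o=np.array([.5785,-.1465]); th=.049; ex=np.array([np.cos(th),np.sin(th)]); ey=np.array([-ex[1],ex[0]])
e=s["ee_pos"][:2]-o; print("TCP in charger",e@ex,e@ey)
for n in("wrist","scene","side"):
    T=wristT(s) if n=="wrist" else None
    im,d=viewer.grab_frame(n); P=cloud(n,d,T)
    x=(P[...,:2]-o)@ex; y=(P[...,:2]-o)@ey
    m=(d>0)&(P[...,2]>.0555)&(P[...,2]<.063)&(x>-.06)&(x<.09)&(abs(y)<.03)
    if n=="wrist": cv2.imwrite("pics/%s.png"%sys.argv[1],im[:,:,::-1])
    print(n,"batt top",m.sum(),"x",np.percentile(x[m],[1,50,99]).round(4),"y",np.percentile(y[m],[1,99]).round(4))
E
python3 look.py l1
```

```text
6.45 [ 0.55137296 -0.12847699  0.02081209] [-3.28626058  0.46693382  1.13215595] [ 9.000e-02 -9.212e+01 -2.563e+01 -5.000e-02 -1.190e+00 -2.300e-01]
TCP in charger -0.026211710651431266 0.019330068187347768
wrist batt top 2865 x [-0.0397 -0.0125  0.0027] y [-0.0199  0.022 ]
scene batt top 86 x [-0.0392  0.0236  0.0593] y [-0.0242  0.0176]
side batt top 122 x [-0.0381  0.0359  0.0583] y [-0.0248  0.0208]
```

View pics/l1.png

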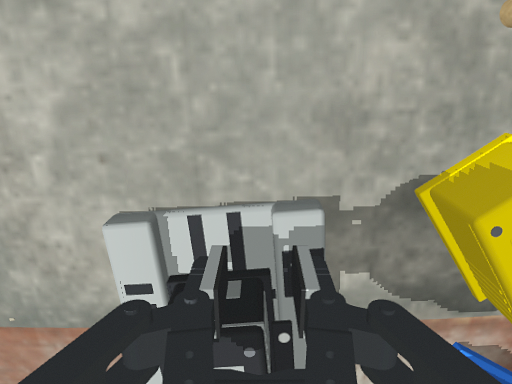

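The battery is about halfway out and resting on finger B (left finger, at about (215,290)). The key is under finger A (about (305,285)). I'll keep easing.

Request:
move_arm(targets=[[0.35, [0.0006, 0, 0], 0.005], [0.35, [0.0012, -0.0001, 0], 0.01], [0.35, [0.0018, -0.0002, 0], 0.015], [0.35, [0.0024, -0.0002, 0], 0.02], [0.35, [0.003, -0.0003, 0], 0.025], [0.35, [0.0036, -0.0003, 0], 0.03], [0.35, [0.0042, -0.0004, 0], 0.035], [0.35, [0.0048, -0.0004, 0], 0.04]])

```text
time: 7.4
ee_pos: [0.5465, -0.1287, 0.0208]
tool_rot: [-3.142, 0.0, 3.07]
contact_force: [-2.9, 0.8, 1.4]
opening: 0.348
grasp_force: 2.4
```

Request:
move_arm(targets=[[0.35, [0.0006, -0.0001, 0], 0.005], [0.35, [0.0012, -0.0001, 0], 0.01], [0.35, [0.0018, -0.0002, 0], 0.015], [0.35, [0.0024, -0.0003, 0], 0.02], [0.35, [0.003, -0.0004, 0], 0.025], [0.35, [0.0036, -0.0004, 0], 0.03], [0.35, [0.0042, -0.0005, 0], 0.035], [0.35, [0.0048, -0.0006, 0], 0.04]])

```text
time: 8.2
ee_pos: [0.5424, -0.1291, 0.021]
tool_rot: [-3.141, 0.001, 3.03]
contact_force: [0.2, 0.5, 0.9]
opening: 0.349
grasp_force: 0.6
```

```bash
python3 look.py l2
```

```text
8.2 [ 0.54241017 -0.12914496  0.02100091] [0.23883409 0.54336427 0.87896963] [ -0.17 -89.49 -21.72  -0.1    0.32  -0.16]
TCP in charger -0.035196454919120435 0.019101906616807062
wrist batt top 3021 x [-0.0501 -0.0217 -0.0061] y [-0.0001  0.0215]
scene batt top 82 x [-0.049   0.012   0.0505] y [-0.0241  0.0172]
side batt top 121 x [-0.0504  0.0281  0.0491] y [-0.0216  0.0216]
```

The push has fallen to zero and the battery has come out about 28 mm, so the spring is spent. I'll back off a little, then lift slowly off the key and away.

Request:
move_arm(targets=[[0.35, [0.0006, 0, 0], 0], [0.35, [0.0012, 0, 0], 0], [0.35, [0.0018, 0, 0], 0], [0.35, [0.0024, 0, 0], 0], [0.35, [0.003, -0.0005, 0], 0], [0.35, [0.003, -0.0005, 0], 0]])

```text
time: 8.95
ee_pos: [0.5386, -0.1291, 0.0208]
tool_rot: [3.142, -0.0, 3.031]
contact_force: [0.6, 1.1, 1.8]
opening: 0.35
grasp_force: 0.6
```

Request:
move_arm(targets=[[0.35, [0, 0, -0.001], 0], [0.35, [0, 0, -0.002], 0], [0.35, [0, 0, -0.003], 0], [0.35, [0, 0, -0.004], 0], [0.35, [0, 0, -0.005], 0], [0.35, [0, 0, -0.006], 0], [0.35, [0, 0, -0.008], 0], [0.35, [0, 0, -0.01], 0]])

```text
time: 9.75
ee_pos: [0.5387, -0.1291, 0.0309]
tool_rot: [-3.142, -0.0, 3.031]
contact_force: [0.7, 0.2, -0.4]
opening: 0.349
grasp_force: 0.0
```

```bash
python3 look.py l3
```

```text
9.75 [ 0.53870929 -0.12913438  0.03094834] [ 0.70075294  0.24271491 -0.44679612] [  0.   -88.88 -23.17  -0.    -0.14  -0.  ]
TCP in charger -0.03889237891438519 0.0192937443905241
wrist batt top 3364 x [-0.0536 -0.0173  0.0006] y [-0.0048  0.0215]
scene batt top 121 x [-0.0529 -0.004   0.0502] y [-0.0245  0.0148]
side batt top 132 x [-0.0527  0.0249  0.05  ] y [-0.0242  0.0204]
```

The battery stayed put, and the force is zero with the hand off the key. Withdrawing upward.

Request:
move_arm(targets=[[0.35, [0, 0, -0.02], 0], [0.35, [0, 0, -0.05], 0], [0.35, [0, 0, -0.09], 0], [0.35, [0, 0, -0.13], 0], [0.35, [0, 0, -0.17], 0], [0.35, [0, 0, -0.19], 0], [0.35, [0, 0, -0.19], 0], [0.35, [0, 0, -0.19], 0]])

```text
time: 10.7
ee_pos: [0.5387, -0.1291, 0.2209]
tool_rot: [-3.141, 0.001, 3.031]
contact_force: [0.4, 0.4, -0.2]
opening: 0.347
grasp_force: 0.0
```

```bash
python3 look.py l4
```

```text
10.7 [ 0.53866144 -0.12910607  0.22085223] [ 0.41513296  0.41351669 -0.18224842] [ 3.000e-02 -8.231e+01 -4.151e+01  0.000e+00  1.500e-01  0.000e+00]
TCP in charger -0.03893877700757951 0.01932436060776342
wrist batt top 3346 x [-0.0268  0.0084  0.0488] y [-0.021   0.0219]
scene batt top 232 x [-0.0264  0.0077  0.0495] y [-0.0246  0.0194]
side batt top 210 x [-0.0271  0.0102  0.0489] y [-0.0245  0.0212]
```

View pics/l4.png

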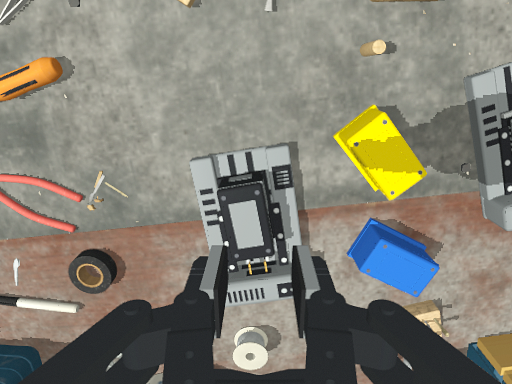

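The battery lies in the channel about 28 mm out, its front at (235,180), some 24 mm short of the front edge. The key is up again at (282,175) and its neighbours haven't moved.

```bash
python3 -c "
from plant import sign_off; print(sign_off())"
```

```text
the job is handed in; nothing more can be done
None
```

The job is handed in: the tall battery was trapped about 6 mm out and eased out to about 28 mm, where its push on the finger fell to zero; it now lies loose in the channel about 24 mm short of the front edge, the hand is clear, and nothing I could see around it was disturbed.

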